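Close the turned boxes with their lids

ROBOT

A 7-joint arm with a two-finger parallel gripper is mounted at the origin on the work surface. World frame = base frame: x ahead of the robot, y to its left, z up, the work surface at z = 0. Lengths are in m, angles in degrees, forces in N, time in s.
With the tool pointing down it reaches from about 0.425 to 0.875 m from the base axis. Payload 4.7 kg.
Tool frame: the origin (TCP) lies at the very end of the fingers, on their centre line; the grasp point (between the pads) lies 19 mm behind it; z points along the fingers, y is the line along which they close (so a half turn about z gives the same grasp; the last joint's range is limited). The gripper opens to 87 mm and grips with 3 to 60 N. Pads are 19 mm wide; open, the fingers measure 117 mm over their backs; the gripper's body (75 mm by 190 mm) begins 51 mm behind the grasp point.
Start: joints at [-65.082, 18.392, -4.016, 83.108, 1.295, 78.541, -3.26], TCP at [0.266, 0.593, 0.184] pointing down, gripper open.
Joint ranges: [-163.93, 163.93], [-17.29, 119.83], [-79.2, 71.16], [3.27, 140.29], [-89.18, 269.18], [5.43, 117.66], [-154.24, 154.24]. Speed limits (degrees/s): [147.25, 147.25, 180, 180, 180, 180, 180].

INTERFACE

Orientations are given as [roll, pitch, yaw] about the fixed x, y, z axes, in that order (R = Rz(yaw) Ry(pitch) Rx(roll)).
In Python, from cell import get_obs, read_camera, sign_off, silhouettes gives the robot as it stands.
- The arm moves only by the tool play_rows, never from a script. Its argument "steps" is a list that holds one entry, the list of rows, each a list of 7 numbers: the shift along the tool's x, y, z in m, then the turn, a rotation vector about the tool's x, y, z in rad, then the finger opening in m, from 0 to 0.087. A call has 1 to 12 rows; each row shifts and turns the commanded pose from where the row before left it, along the tool's axes as they then stand; what a row does not reach is not made up. A row lasts 1/10 s, in which the tool goes at most 50 mm and 8.59 degrees, less where a joint would pass 70% of its speed; a pose out of reach is approached as far as the arm can. A call is refused whole if a number of a shift passes 0.05 or a number of a turn 0.15, either way. A call with a gripper value outside its range is refused whole. The fingers move at their own pace and stop on an object; "force" is the grip in N (left out, the last holds). Time passes only in rows, so rows that do not move let the fingers close. It gives the time, the measured TCP pose, the force, the opening and the grip force at its end, in the units of the state.
- get_obs(): the state, without advancing time (a new reading comes with each control period).
- read_camera(name): name is "side" or "top"; returns a dict with "frame" (420x560x3 uint8, red, green, blue), "intrinsics" (3x3 intrinsics, pixels), "k1" (the pictures are not rectified: a ray, as slopes to the right and down, at radius r is drawn at 1 + k1 r^2 times it, then the intrinsics apply), "view" (4x4, takes a point from world to camera coordinates). Camera axes: x right, y up, looking along -z (the intrinsics and any distortion apply to the point x, -y, -z); pixel columns grow to the right and rows downward; lengths in m; the calibration is good to about 2 mm. A picture is of the moment at which its call begins. There is no depth.
- sign_off(): hands the job in; it is judged then, once.
Trained networks look in the newest picture that a camera, given by its name, has taken for a name from the list of things; names that differ only in an ending like _2 or _b are one class to them, and where a whole thing is asked for, a point or a joint stands for the part that bears it (a point fixed in the world has none). Each returns a list of dicts, best first, with "p" (0 to 1); they miss things now and then, are a little off and sometimes report something else, mostly with a low value. They report only what shows in the picture. A call takes as long as a camera call. They do not tell look-alikes from the thing itself.
- silhouettes(camera, name): "pixels" (420x560 bool, what is visible of it) and "extent" ([left, top, right, bottom] in pixels, round what is visible of it).
The state is a dict: "time_s": time; "qpos": joint angles; "joint_velocities": joint speeds; "effort": joint torques, N m; "tool_pos": TCP position; "tool_rot": TCP orientation; "force": force on the tool from outside, world axes, zero at the start; "wrist_torque": the same for the moment, N m; "grip_width": finger opening in m; "grasp_force": force on a finger pad.
Only numpy, scipy, OpenCV 4.12 (cv2) and the standard library are available. Lean on these libraries where they do the work, as an engineer would, in place of code of your own. Each camera call takes 0.05 s, during which the arm holds its last target. There are 200 camera calls.

TASK

Three newly turned round wooden boxes stand open on the woodturner's bench, their three knobbed lids scattered among them. Put on each box the lid of its own size, so that it sits fully home and level on the rim, and leave the boxes standing where they are. Do not move the other turned pieces, the bobbin and the drawer pull.

Things in the scene. Friction and masses are not known exactly. Their poses are not given: they have to be found in the camera images.
- lid_small_mid (a point): The small lid, turned brown wood, loose, upright, 46 mm high. From below: convex plug 10 mm deep, flat foot 19 mm wide, widening to 37 mm; round flange 52 mm wide, 6 mm thick; neck 16 mm wide, 10 mm high; round upright knob to take it by, 22 mm wide, 20 mm high. Point: on the axis half-way up, 23 mm above the foot, 7 mm above the flange's top, 13 mm below the knob's middle. z: up its axis.
- lid_medium_mid (a point): The medium lid, turned brown wood, loose, upright, 46 mm high. From below: convex plug 10 mm deep, flat foot 35 mm wide, widening to 53 mm; round flange 68 mm wide, 6 mm thick; neck 16 mm wide, 10 mm high; round upright knob to take it by, 22 mm wide, 20 mm high. Point: on the axis half-way up, 23 mm above the foot, 7 mm above the flange's top, 13 mm below the knob's middle. z: up its axis.
- lid_large_mid (a point): The large lid, turned brown wood, loose, upright, 46 mm high. From below: convex plug 10 mm deep, flat foot 53 mm wide, widening to 71 mm; round flange 86 mm wide, 6 mm thick; neck 16 mm wide, 10 mm high; round upright knob to take it by, 22 mm wide, 20 mm high. Point: on the axis half-way up, 23 mm above the foot, 7 mm above the flange's top, 13 mm below the knob's middle. z: up its axis.
- box_small_mouth (a point): The small box: open round pot of the same wood, loose, upright. 52 mm wide outside, 40 mm inside, 40 mm high, floor 6 mm thick. Point: centre of the mouth, level with the rim; z up. Its lid is the small one, with a flange as wide as the box: the plug centres itself in the mouth, the flange rests on the rim (lid's point then 13 mm above this one).
- box_medium_mouth (a point): The medium box: open round pot of the same wood, loose, upright. 68 mm wide outside, 56 mm inside, 44 mm high, floor 6 mm thick. Point: centre of the mouth, level with the rim; z up. Its lid is the medium one, with a flange as wide as the box: the plug centres itself in the mouth, the flange rests on the rim (lid's point then 13 mm above this one).
- box_large_mouth (a point): The large box: open round pot of the same wood, loose, upright. 86 mm wide outside, 74 mm inside, 48 mm high, floor 6 mm thick. Point: centre of the mouth, level with the rim; z up. Its lid is the large one, with a flange as wide as the box: the plug centres itself in the mouth, the flange rests on the rim (lid's point then 13 mm above this one).
- bobbin_mid (a point): Bystander: a turned brown wooden bobbin standing on end, 44 mm across its two flanges, 50 mm high, 24 mm waist, small black hole in the top. The point is its centre, 25 mm above the bench.
- pull_mid (a point): Bystander: a turned brown wooden drawer pull like a small mushroom, 38 mm across, 33 mm high, foot 26 mm across. The point is its centre, 16.5 mm above the bench.
Mind the look-alikes: they are no part of the job. What is shaped like the part that bears lid_small_mid but pink or purple is not meant.

How it is judged:
By the outcome, as a careful person would: the job done as asked, in the order asked, and still so for the second after the job is handed in, with the robot touching nothing.
It also fails if it takes over 83 s, if anything falls off the work surface, if the arm or the gripper's body presses on something with over 40 N, if the wrist force passes 120 N, or if a joint passes its speed limit or range.

## Working session

There is one attempt and no reset: what is moved stays moved. The work goes in short steps, Python scripts to look and compute and a tool call to move; the robot and the scene stay as the last step left them, time stands still between calls to the robot, and variables do not carry over. Pictures are saved under pics/ and viewed, at most 14 in all, crops included, and the job is handed in when it is done.

Besides the shell and the picture viewer there is one more tool, called after ">>>" as name(argument=value, ...) on one line, values as JSON. play_rows: Moves the arm, as the interface text tells. Its arguments: {"type":"object","properties":{"steps":{"type":"array","items":{"type":"array","items":{"type":"array","items":{"type":"number"}}}},"force":{"type":"number"}},"required":["steps"]}

```bash
mkdir -p pics; cat > h.py <<'E'
import numpy as np, cv2
from cell import get_obs, read_camera, silhouettes
def ray(c,u,v):
    K=c["intrinsics"];K=np.array(K)
    xd=np.array([(u-K[0,2])/K[0,0],(v-K[1,2])/K[1,1]]);x=xd.copy()
    for _ in range(30): x=xd/(1+c["k1"]*(x@x))
    V=np.array(c["view"]);R=V[:3,:3];o=-R.T@V[:3,3]
    return o,R.T@np.array([x[0],-x[1],-1.])
def atz(c,u,v,z):
    o,d=ray(c,u,v);return o+d*(z-o[2])/d[2]
def proj(c,p):
    V=np.array(c["view"]);K=np.array(c["intrinsics"]);q=V[:3,:3]@p+V[:3,3]
    x=np.array([q[0],-q[1]])/-q[2];x=x*(1+c["k1"]*(x@x));return K[:2,:2]@x+K[:2,2]
E
python3 - <<'E'
from h import *
for n in("top","side"):
    c=read_camera(n);cv2.imwrite(f"pics/{n}0.png",c["frame"][:,:,::-1])
    print(n,ray(c,280,210)[0],c["k1"])
    for k in["lid_small_mid","lid_medium_mid","lid_large_mid","box_small_mouth","box_medium_mouth","box_large_mouth","bobbin_mid","pull_mid"]:
        for d in silhouettes(n,k):
            e=d["extent"];print(k,round(d["p"],2),e,atz(c,(e[0]+e[2])/2,(e[1]+e[3])/2,.03).round(3))
o=get_obs();print(o["tool_pos"],o["tool_rot"],o["time_s"])
E
```

```text
top [ 0.35970112 -0.03736153  1.16990738] -0.07286663307927739
lid_small_mid 0.98 [404.1, 137.4, 424.9, 161.7] [ 0.694 -0.324  0.03 ]
lid_small_mid 0.81 [362.0, 138.6, 384.7, 161.3] [ 0.693 -0.234  0.03 ]
lid_small_mid 0.74 [109.9, 181.8, 149.1, 211.8] [0.594 0.291 0.03 ]
lid_small_mid 0.64 [387.5, 173.3, 409.6, 196.8] [ 0.615 -0.285  0.03 ]
lid_small_mid 0.6 [430.1, 179.9, 452.6, 199.2] [ 0.604 -0.377  0.03 ]
lid_medium_mid 0.59 [283.5, 161.7, 316.5, 189.5] [ 0.637 -0.074  0.03 ]
lid_large_mid 0.96 [121.5, 241.7, 162.4, 280.8] [0.456 0.259 0.03 ]
box_small_mouth 0.61 [201.0, 173.3, 226.6, 198.8] [0.616 0.111 0.03 ]
box_medium_mouth 0.84 [110.1, 178.9, 148.3, 214.9] [0.594 0.292 0.03 ]
box_large_mouth 0.85 [374.9, 250.4, 415.8, 292.5] [ 0.431 -0.27   0.03 ]
box_large_mouth 0.6 [199.5, 243.3, 214.4, 259.2] [0.476 0.123 0.03 ]
bobbin_mid 0.73 [310.4, 252.4, 329.0, 271.8] [ 0.452 -0.112  0.03 ]
pull_mid 0.47 [197.7, 242.7, 216.2, 262.0] [0.474 0.123 0.03 ]
side [0.04367027 0.50529767 0.52215011] -0.09849583954818752
lid_small_mid 0.59 [285.4, 179.8, 307.9, 198.2] [ 0.683 -0.223  0.03 ]
lid_small_mid 0.53 [320.0, 182.4, 344.8, 201.5] [ 0.607 -0.273  0.03 ]
lid_small_mid 0.5 [311.6, 166.4, 324.4, 188.4] [ 0.688 -0.314  0.03 ]
lid_small_mid 0.46 [350.2, 169.4, 368.3, 192.7] [ 0.594 -0.372  0.03 ]
lid_medium_mid 0.82 [254.1, 205.6, 283.9, 231.7] [ 0.631 -0.071  0.03 ]
lid_large_mid 0.91 [167.3, 325.7, 223.1, 371.4] [0.443 0.275 0.03 ]
box_small_mouth 0.96 [194.4, 244.4, 222.9, 275.1] [0.606 0.12  0.03 ]
box_medium_mouth 0.61 [110.6, 287.8, 160.9, 334.8] [0.579 0.296 0.03 ]
box_large_mouth 0.93 [369.1, 201.5, 410.5, 234.0] [ 0.434 -0.262  0.03 ]
bobbin_mid 0.96 [336.7, 230.0, 358.9, 260.2] [ 0.439 -0.107  0.03 ]
pull_mid 0.56 [247.2, 284.4, 266.8, 304.5] [0.465 0.125 0.03 ]
pull_mid 0.24 [111.6, 289.5, 160.4, 334.1] [0.578 0.296 0.03 ]
[0.26553031 0.59333453 0.18422116] [1.79991196e+02 3.00423190e-04 1.55892830e+02] 0.9
```

View pics/top0.png

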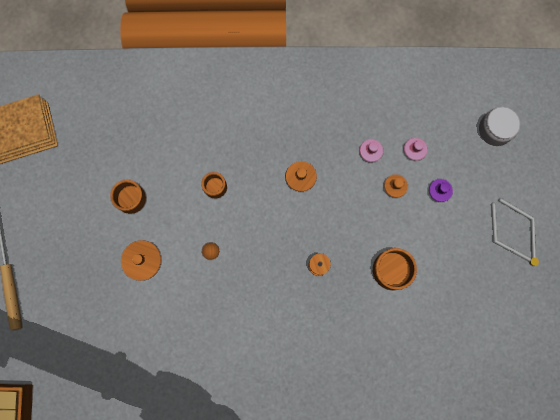

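View pics/side0.png

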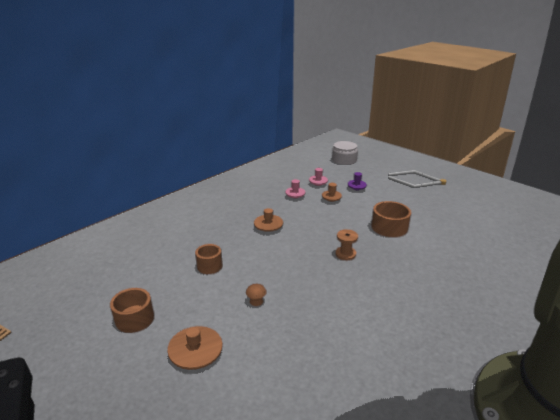

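```bash
cat > fit.py <<'E'
from h import *
from scipy.optimize import minimize
L=lambda f,w,F:[[(0,f),(10,w)],[(10,F),(16,F)],[(16,16),(26,16)],[(26,22),(46,22)]]
M=dict(lid_small=(L(19,37,52),.615,-.285),lid_medium=(L(35,53,68),.637,-.074),lid_large=(L(53,71,86),.456,.259),
 box_small=([[(0,52),(40,52)]],.616,.111),box_medium=([[(0,68),(44,68)]],.594,.292),box_large=([[(0,86),(48,86)]],.431,-.27),
 bobbin=([[(0,44),(8,44)],[(8,24),(42,24)],[(42,44),(50,44)]],.452,-.112),pull=([[(0,26),(15,26)],[(15,36),(18,38),(26,34),(33,15)]],.474,.123))
a=np.linspace(0,2*np.pi,40)
def render(c,m,x,y,z0=0,S=8):
    im=np.zeros((420*2,560*2),np.uint8)
    for part in m:
        P=[proj(c,np.array([x+w/2e3*np.cos(t),y+w/2e3*np.sin(t),z0+h/1e3])) for h,w in part for t in a]
        H=cv2.convexHull(np.float32(P))*2+.5
        cv2.fillPoly(im,[np.round(H*16).astype(np.int32)],255,cv2.LINE_AA,4)
    return cv2.GaussianBlur(im,(0,0),2)[::2,::2]/255.
def mask(c):
    h=cv2.cvtColor(c["frame"],cv2.COLOR_RGB2HSV)
    return cv2.GaussianBlur(((h[:,:,0]<20)&(h[:,:,1]>110)).astype(float),(0,0),1)
def fit(c,n,xy=None,z0=0):
    m,x,y=M[n]; 
    if xy is not None:x,y=xy
    k=mask(c);u,v=proj(c,np.array([x,y,.02]));u,v=int(u),int(v);s=np.s_[max(v-45,0):v+45,max(u-45,0):u+45]
    r=minimize(lambda p:((render(c,m,p[0],p[1],z0)[s]-k[s])**2).sum(),[x,y],method="Nelder-Mead",options=dict(initial_simplex=[[x,y],[x+.01,y],[x,y+.01]],xatol=2e-4,fatol=.01))
    return r.x,r.fun
E
python3 - <<'E'
from fit import *
C={n:read_camera(n) for n in("top","side")}
for n in M:
    print(n,*[(fit(C[k],n)[0].round(4),round(fit(C[k],n)[1],1)) for k in C])
E
```

```text
lid_small (array([ 0.6181, -0.2812]), np.float64(9.4)) (array([ 0.6195, -0.2846]), np.float64(191.7))
lid_medium (array([ 0.6408, -0.0753]), np.float64(9.0)) (array([ 0.6427, -0.0782]), np.float64(41.1))
lid_large (array([0.461 , 0.2671]), np.float64(12.1)) (array([0.4622, 0.2642]), np.float64(77.2))
box_small (array([0.621 , 0.1122]), np.float64(16.0)) (array([0.623 , 0.1091]), np.float64(143.0))
box_medium (array([0.597 , 0.2969]), np.float64(41.1)) (array([0.5986, 0.2938]), np.float64(261.4))
box_large (array([ 0.4368, -0.2678]), np.float64(22.8)) (array([ 0.4385, -0.2718]), np.float64(266.2))
bobbin (array([ 0.4478, -0.1103]), np.float64(14.4)) (array([ 0.4489, -0.1143]), np.float64(468.5))
pull (array([0.4789, 0.1183]), np.float64(8.2)) (array([0.4809, 0.114 ]), np.float64(358.3))
```

>>> play_rows(steps=[[[0,0,0,0,0,-0.1402,0.087],[0,0,0,0,0,-0.1402,0.087],[0,0,0,0,0,-0.1402,0.087]]])

```text
time_s: 1.3
tool_pos: [0.2655, 0.5933, 0.1842]
tool_rot: [-180.0, 0.0, -179.7]
force: [0.0, 0.3, 0.1]
grip_width: 0.0873
grasp_force: 0.0
```

>>> play_rows(steps=[[[-0.0196,-0.0328,0,0,0,0,0.087],[-0.0196,-0.0328,0,0,0,0,0.087],[-0.0196,-0.0328,0,0,0,0,0.087],[-0.0196,-0.0328,0,0,0,0,0.087],[-0.0196,-0.0328,0,0,0,0,0.087],[-0.0196,-0.0328,0,0,0,0,0.087],[-0.0196,-0.0328,0,0,0,0,0.087],[-0.0196,-0.0328,0,0,0,0,0.087],[-0.0196,-0.0328,0,0,0,0,0.087],[-0.0196,-0.0328,0,0,0,0,0.07],[0,0,0.047,0,0,0,0.05],[0,0,0.037,0,0,0,0.05]]], force=20)

```text
time_s: 2.5
tool_pos: [0.4629, 0.264, 0.0998]
tool_rot: [179.9, 0.1, 179.8]
force: [-0.4, 0.9, -1.1]
grip_width: 0.0704
grasp_force: 0.0
```

```bash
python3 - <<'E'
from h import *
c=read_camera("side");f=c["frame"][220:400,90:330,::-1];cv2.imwrite("pics/s1.png",cv2.resize(f,None,fx=3,fy=3,interpolation=2))
print(get_obs()["tool_pos"],proj(c,np.array([.4616,.2656,.046])),proj(c,np.array([.4629,.264,.0998])))
E
```

```text
[0.45799097 0.26201065 0.09278175] [191.21766394 331.38933603] [187.26549342 303.9725376 ]
```

View pics/s1.png

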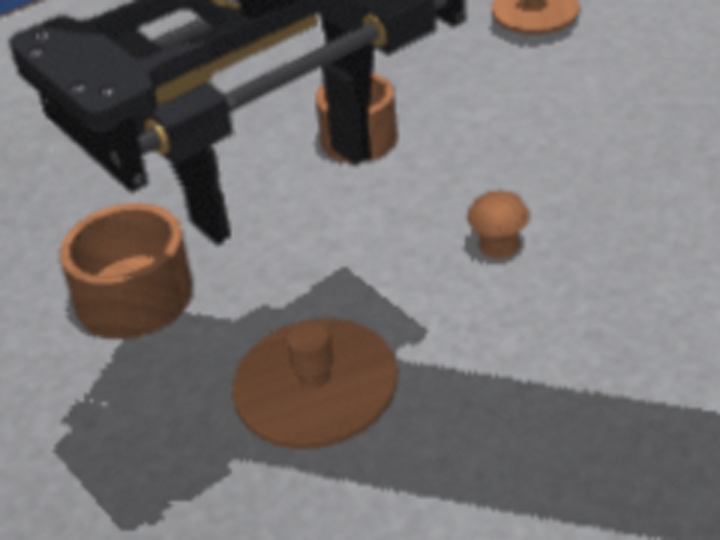

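```bash
python3 - <<'E'
from h import *
for i in range(4):
    c=read_camera("side");o=get_obs();print(o["time_s"],o["tool_pos"].round(4) if hasattr(o["tool_pos"],'round') else o["tool_pos"],o["grip_width"],np.round(o["qpos"],2),np.round(o["joint_velocities"],2))
f=c["frame"][220:400,90:330,::-1];cv2.imwrite("pics/s2.png",cv2.resize(f,None,fx=3,fy=3,interpolation=2))
p=np.array(o["tool_pos"])
for y in(-.035,0,.035):print((proj(c,p+[0,y,0])-[90,220])*3)
E
```

```text
2.6 [0.4578 0.2626 0.0953] 0.06290289508519328 [-39.03   7.64   6.8  106.68  -0.97  66.29  58.06] [-0.45 -2.44 -0.34 -5.48  0.3   3.41 -0.08]
2.65 [0.4598 0.2642 0.0984] 0.0593300600598441 [-39.05   7.53   6.8  106.43  -0.96  66.38  58.06] [-0.36 -2.04 -0.14 -4.42  0.08  0.57 -0.07]
2.7 [0.4614 0.2654 0.1007] 0.055605440154595794 [-39.07   7.44   6.79 106.25  -0.96  66.38  58.06] [-0.18 -1.4  -0.05 -2.69  0.2  -0.21 -0.02]
2.75 [0.4624 0.2662 0.102 ] 0.05331629374198111 [-39.08   7.38   6.79 106.16  -0.95  66.37  58.06] [-0.09 -0.9   0.   -1.3  -0.05 -0.24  0.13]
[345.51167871 217.01339128]
[288.09877932 251.26778426]
[227.03111956 287.64039504]
```

View pics/s2.png

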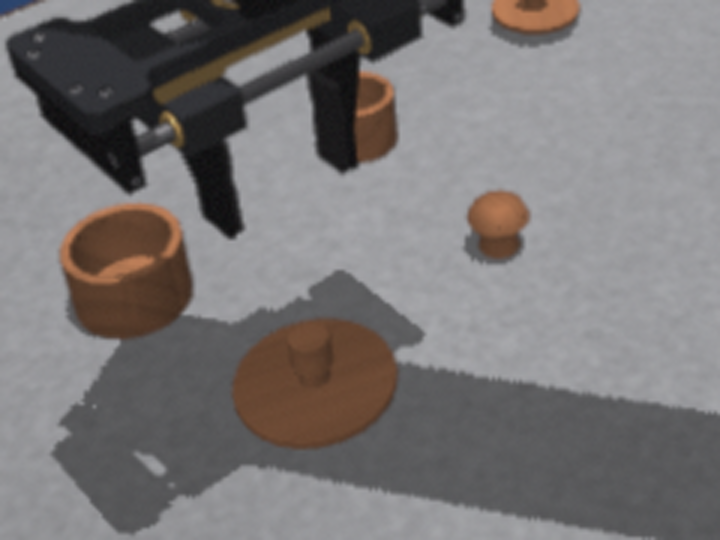

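```bash
python3 - <<'E'
from h import *
c=read_camera("top");o=get_obs();p=np.array(o["tool_pos"]);print(p,o["tool_rot"],o["grip_width"])
f=c["frame"][150:330,60:300,::-1];cv2.imwrite("pics/t2.png",cv2.resize(f,None,fx=3,fy=3,interpolation=2))
for d in([0,-.058,0],[0,0,0],[0,.058,0],[0,0,.07],[0,.095,.07],[0,-.095,.07],[.0375,0,.07],[-.0375,0,.07]):print(d,(proj(c,p+d)-[60,150])*3)
E
```

```text
[0.46288229 0.26653296 0.10259998] [ 179.87750088    0.18339605 -179.97413778] 0.052127654779938255
[0, -0.058, 0] [294.50743895 313.59967377]
[0, 0, 0] [206.58773685 314.02009522]
[0, 0.058, 0] [119.23025512 314.37353766]
[0, 0, 0.07] [174.8691648  303.13404919]
[0, 0.095, 0.07] [ 22.79092169 303.71445809]
[0, -0.095, 0.07] [328.80055891 302.36199724]
[0.0375, 0, 0.07] [177.56763241 242.48892618]
[-0.0375, 0, 0.07] [172.24190944 364.52288844]
```

View pics/t2.png

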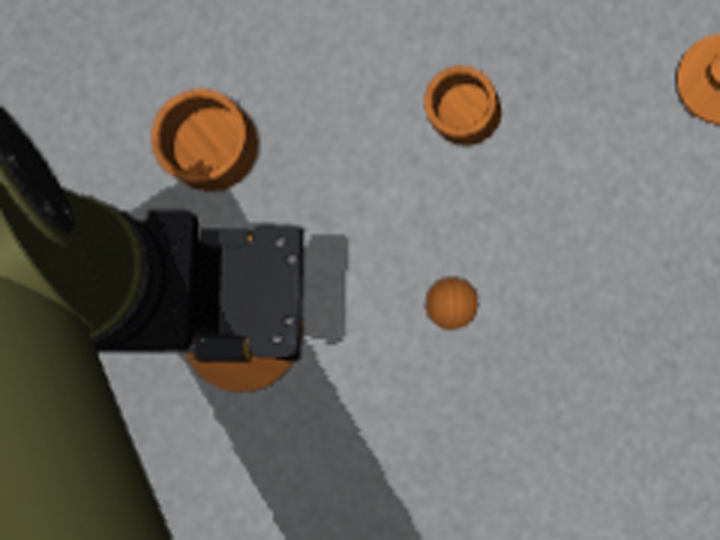

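```bash
python3 - <<'E'
from h import *
c=read_camera("side");o=get_obs();p=np.array(o["tool_pos"]);print(p,o["grip_width"])
u,v=90+287/3,220+200/3
for z in(.1026,.115,.13,.14):print(z,atz(c,u,v,z))
t=read_camera("top")
for z in(.17,.2,.24,.27):print(z,atz(t,60+303/3,150+228/3,z),atz(t,60+300/3,150+360/3,z))
cv2.imwrite("pics/full.png",cv2.resize(c["frame"][150:340,80:320,::-1],None,fx=3,fy=3,interpolation=2))
E
```

```text
[0.46297423 0.266612   0.10273597] 0.051109998035380994
0.1026 [0.49369073 0.24429662 0.1026    ]
0.115 [0.48039016 0.25201063 0.115     ]
0.13 [0.46430077 0.26134209 0.13      ]
0.14 [0.45357451 0.26756307 0.14      ]
0.17 [0.50929569 0.1894281  0.17      ] [0.42802294 0.18876341 0.17      ]
0.2 [0.50480744 0.18262378 0.2       ] [0.42597309 0.18197903 0.2       ]
0.24 [0.4988231  0.17355135 0.24      ] [0.42323997 0.1729332  0.24      ]
0.27 [0.49433485 0.16674704 0.27      ] [0.42119012 0.16614882 0.27      ]
```

View pics/full.png

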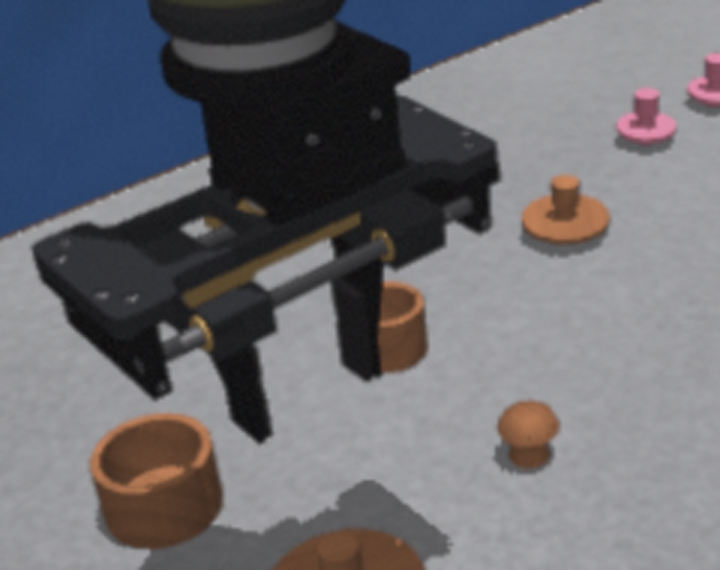

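The image shows the fingertips' midpoint at crop (287,200). With x and y agreeing with the state, that puts the tips near z 0.13, not the reported 0.103. I'll lower part-way and check.

>>> play_rows(steps=[[[0,0,0.02,0,0,0,0.05],[0,0,0.02,0,0,0,0.05],[0,0,0.01,0,0,0,0.05],[0,0,0,0,0,0,0.05],[0,0,0,0,0,0,0.05]]])

```text
time_s: 3.4
tool_pos: [0.4622, 0.2658, 0.0512]
tool_rot: [179.9, 0.1, 180.0]
force: [-1.6, -1.2, 0.5]
grip_width: 0.0502
grasp_force: 0.0
```

```bash
python3 - <<'E'
from h import *
c=read_camera("side");o=get_obs();p=np.array(o["tool_pos"]);print(p,o["grip_width"],o["force"])
f=c["frame"][240:400,110:310,::-1];cv2.imwrite("pics/s3.png",cv2.resize(f,None,fx=4,fy=3.75,interpolation=2))
for dz in(0,.028):
  for d in(-.025,.025):print(dz,(proj(c,p+[0,d,dz])-[110,240])*[4,3.75])
E
```

```text
[0.46238813 0.26585442 0.05145439] 0.04981353485438649 [-0.01601105  0.15550286  0.32408911]
0 [373.79864731 300.89901824]
0 [266.740689   365.20758593]
0.028 [366.33378249 250.31724346]
0.028 [256.19133573 313.97961991]
```

View pics/s3.png

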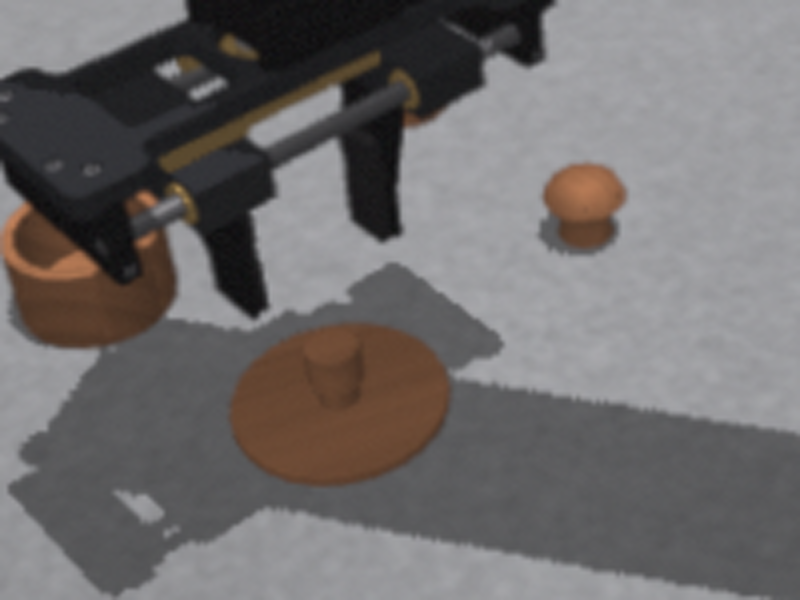

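>>> play_rows(steps=[[[0,0,0.015,0,0,0,0.05],[0,0,0.015,0,0,0,0.05],[0,0,0,0,0,0,0.05],[0,0,0,0,0,0,0.05]]])

```text
time_s: 3.85
tool_pos: [0.462, 0.2656, 0.0211]
tool_rot: [180.0, 0.0, 180.0]
force: [-0.3, -0.3, -1.0]
grip_width: 0.05
grasp_force: 0.0
```

```bash
python3 - <<'E'
from h import *
c=read_camera("side");o=get_obs();p=np.array(o["tool_pos"]);print(p,o["grip_width"],o["force"])
f=c["frame"][240:400,110:310,::-1];cv2.imwrite("pics/s4.png",cv2.resize(f,None,fx=4,fy=3.75,interpolation=2))
for dz in(0,.02,.028):
  for d in(-.025,.025):print(dz,(proj(c,p+[0,d,dz])-[110,240])*[4,3.75])
E
```

```text
[0.46231487 0.26579832 0.02138716] 0.04977891084856223 [ 0.32539227 -0.49462066  0.00877438]
0 [381.73439573 352.60008721]
0 [277.84218236 417.41494695]
0.02 [376.64451496 318.51800917]
0.02 [270.66893782 383.01878459]
0.028 [374.57001982 304.55660376]
0.028 [267.7418578  368.90869036]
```

View pics/s4.png

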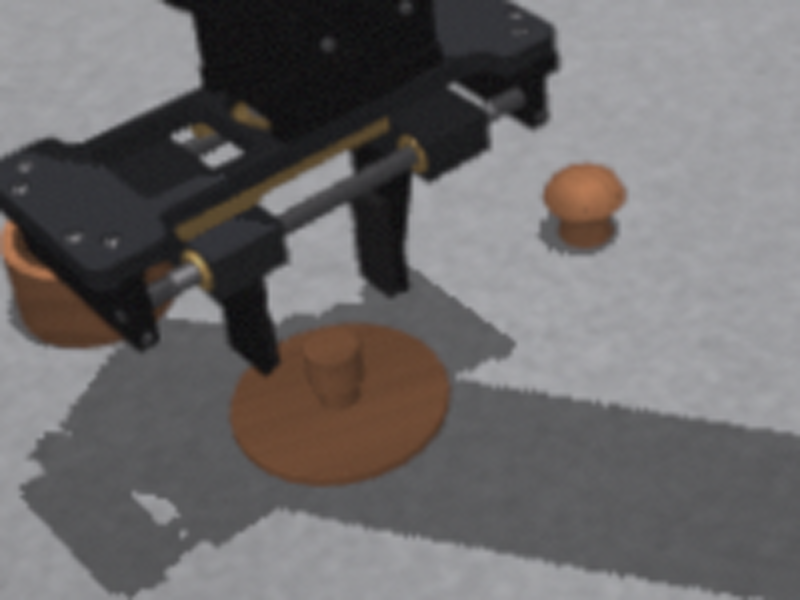

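The tips are at crop (275,370) and (395,293), so the reading is again about 28 mm too low. I'll go down the rest of the way and watch the force.

>>> play_rows(steps=[[[0,0,0.01,0,0,0,0.05],[0,0,0.01,0,0,0,0.05],[0,0,0.006,0,0,0,0.05],[0,0,0,0,0,0,0.05],[0,0,0,0,0,0,0.05]]])

```text
time_s: 4.4
tool_pos: [0.4613, 0.2651, -0.0061]
tool_rot: [-180.0, -0.0, 180.0]
force: [1.0, -0.1, 1.0]
grip_width: 0.0499
grasp_force: 0.0
```

```bash
python3 - <<'E'
from h import *
c=read_camera("side");o=get_obs();p=np.array(o["tool_pos"]);print(p,o["grip_width"],o["force"])
f=c["frame"][260:400,110:310,::-1];cv2.imwrite("pics/s5.png",cv2.resize(f,None,fx=4,fy=4,interpolation=2))
E
```

```text
[ 0.46158859  0.26532437 -0.00580713] 0.04997066358390066 [-0.34771489 -0.19748257  0.20624007]
```

View pics/s5.png

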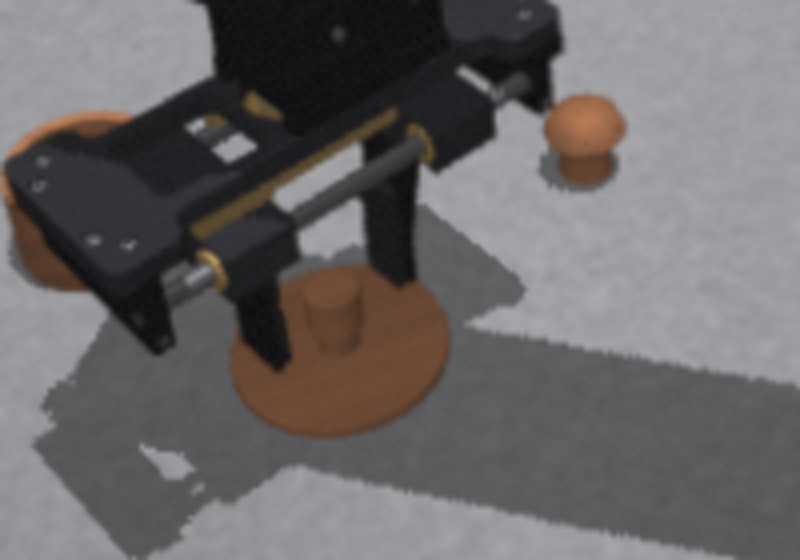

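>>> play_rows(steps=[[[0,0,0,0,0,0,0.0],[0,0,0,0,0,0,0.0],[0,0,0,0,0,0,0.0],[0,0,0,0,0,0,0.0],[0,0,0,0,0,0,0.0],[0,0,0,0,0,0,0.0],[0,0,-0.02,0,0,0,0],[0,0,-0.04,0,0,0,0],[0,0,-0.04,0,0,0,0],[0,0,0,0,0,0,0.0]]], force=20)

```text
time_s: 5.45
tool_pos: [0.4653, 0.2676, 0.1001]
tool_rot: [179.6, 0.5, 180.0]
force: [1.3, -0.1, -0.0]
grip_width: 0.0215
grasp_force: 20.0
```

>>> play_rows(steps=[[[-0.005,-0.0446,0,0,0,0,0],[-0.005,-0.0446,0,0,0,0,0],[-0.005,-0.0446,0,0,0,0,0],[-0.005,-0.0446,0,0,0,0,0],[-0.005,-0.0446,0,0,0,0,0],[-0.005,-0.0446,0,0,0,0,0],[0.009,-0.0446,0,0,0,0,0],[0.009,-0.0446,0,0,0,0,0],[0.009,-0.0446,0,0,0,0,0],[0.009,-0.0446,0,0,0,0,0],[0.009,-0.0446,0,0,0,0,0],[0.009,-0.0446,0,0,0,0,0]]])

```text
time_s: 6.65
tool_pos: [0.4366, -0.2714, 0.0938]
tool_rot: [180.0, 0.0, -180.0]
force: [0.2, 0.5, -0.6]
grip_width: 0.021
grasp_force: 20.0
```

>>> play_rows(steps=[[[0,0,0,0,0,0,0],[0,0,0,0,0,0,0],[0,0,0,0,0,0,0],[0,0,0,0,0,0,0]]])

```text
time_s: 7.05
tool_pos: [0.4379, -0.2682, 0.0938]
tool_rot: [180.0, -0.0, -179.9]
force: [0.5, 0.0, -1.3]
grip_width: 0.0211
grasp_force: 20.0
```

```bash
python3 - <<'E'
from fit import *
c=read_camera("side");o=get_obs();p=np.array(o["tool_pos"]);print(p,o["tool_rot"],o["grip_width"],o["force"],np.round(o["qpos"],1))
f=c["frame"][130:280,310:510,::-1];cv2.imwrite("pics/s6.png",cv2.resize(f,None,fx=4,fy=4,interpolation=2))
E
```

```text
[ 0.43794168 -0.2683697   0.09394667] [ 1.79965289e+02 -3.58112978e-03 -1.79856101e+02] 0.021156166115183943 [ 0.71542892 -0.23423517 -0.06294104] [ -5.    5.8  35.7 110.   -3.8  65.3 122.3]
```

View pics/s6.png

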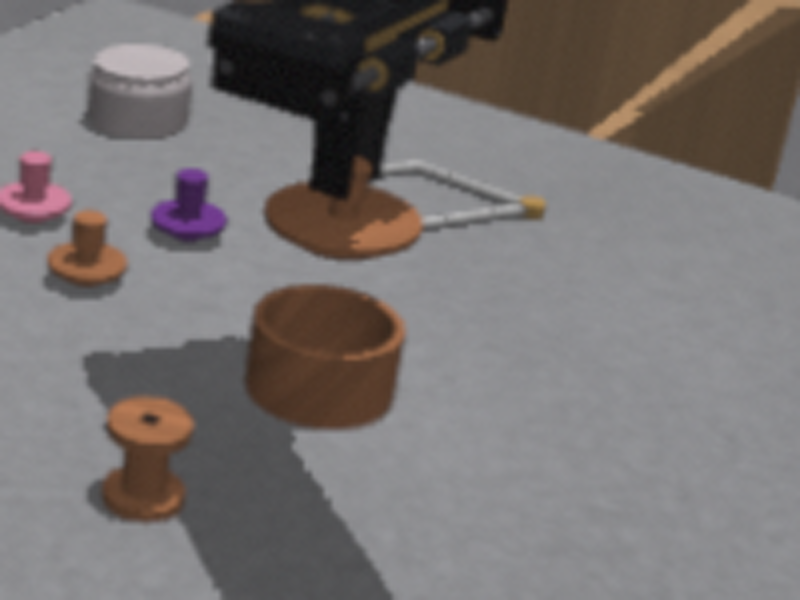

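```bash
python3 - <<'E'
from fit import *
c=read_camera("side")
for n,q in(("lid",(343/4+310,217/4+130)),):
  for zt in(.1,.105,.11,.116):print(zt,atz(c,*q,zt).round(4))
k=mask(c)
# flange-only fit over x,y,z
m=[[(10,86),(16,86)]]
s=np.s_[170:197,370:420]
def f(p,s=s,m=m):
    return ((render(c,m,p[0],p[1],p[2])[s]-k[s])**2).sum()
x0=np.array([.438,-.27,.1])
for i in range(2):
    r=minimize(f,x0,method="Nelder-Mead",options=dict(initial_simplex=[x0,x0+[.01,0,0],x0+[0,.01,0],x0+[0,0,.01]]));x0=r.x;print(r.x.round(4),r.fun)
e=np.array([.438,-.269,.1]);print(f(e))
b=M["box_large"][0]
s2=np.s_[199:240,365:415]
print(minimize(lambda p:((render(c,b,*p)[s2]-np.maximum(k,0)[s2])**2).sum(),[.4377,-.2698],method="Nelder-Mead").x)
print(proj(c,np.array([.4385,-.2718,.048])),proj(c,np.array([.4385,-.2718,.048+.068])))
ys,xs=np.where(k[s]>.5);print(xs.min()+370,xs.max()+370,ys.min()+170,ys.max()+170)
t=read_camera("top");kt=mask(t)
cv2.imwrite("pics/t6.png",cv2.resize(t["frame"][200:320,320:480,::-1],None,fx=4,fy=4))
E
```

```text
0.1 [ 0.4465 -0.2909  0.1   ]
0.105 [ 0.4418 -0.2815  0.105 ]
0.11 [ 0.437  -0.2721  0.11  ]
0.116 [ 0.4313 -0.2608  0.116 ]
[ 0.4868 -0.3683  0.0463] 35.012727645869084
[ 0.4868 -0.3683  0.0463] 35.012727645869084
89.58980199678325
[ 0.43856442 -0.27202213]
[391.51223064 208.61528047] [395.44317535 181.61924016]
377 414 170 193
```

View pics/t6.png

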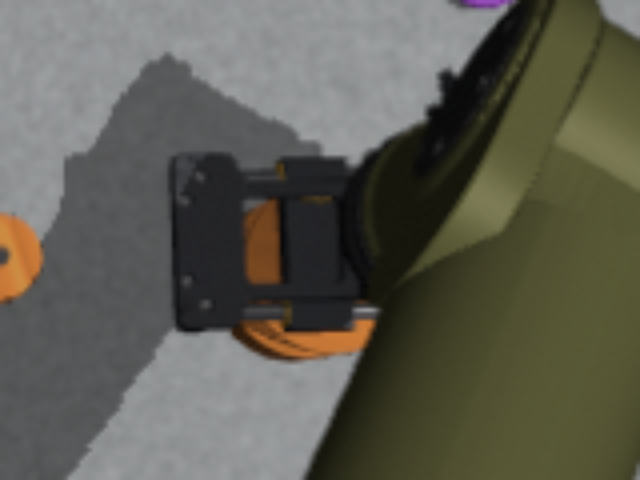

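Side picture: the lid's flange centre is at pixel (396,184). That gives (0.437, -0.272) at z 0.11, and the box fitted in the same camera is at (0.4386, -0.2720), so they are aligned to about 1.5 mm. Lowering.

>>> play_rows(steps=[[[0,0,0.02,0,0,0,0],[0,0,0.02,0,0,0,0],[0,0,0.01,0,0,0,0],[0,0,0.004,0,0,0,0],[0,0,0.004,0,0,0,0],[0,0,0.002,0,0,0,0],[0,0,0,0,0,0,0],[0,0,0,0,0,0,0]]])

```text
time_s: 8.0
tool_pos: [0.4378, -0.2701, 0.0347]
tool_rot: [-180.0, 0.1, 180.0]
force: [-0.1, 0.3, -0.4]
grip_width: 0.0211
grasp_force: 20.0
```

>>> play_rows(steps=[[[0,0,0.002,0,0,0,0],[0,0,0.001,0,0,0,0],[0,0,0,0,0,0,0],[0,0,0,0,0,0,0]]])

```text
time_s: 8.4
tool_pos: [0.4379, -0.2701, 0.0322]
tool_rot: [180.0, 0.1, 180.0]
force: [-1.5, 1.2, 5.6]
grip_width: 0.0213
grasp_force: 20.0
```

>>> play_rows(steps=[[[0,0,0,0,0,0,0.05],[0,0,0,0,0,0,0.05],[0,0,0,0,0,0,0.05],[0,0,0,0,0,0,0.05],[0,0,0,0,0,0,0.05],[0,0,-0.04,0,0,0,0.05],[0,0,-0.04,0,0,0,0.05],[-0.045,-0.0032,0,0,0,0,0.05],[-0.045,-0.0033,0,0,0,0,0.05],[-0.045,-0.0032,0,0,0,0,0.05],[-0.046,-0.0032,0,0,0,0,0.05],[0,0,0,0,0,0,0.05]]])

```text
time_s: 9.6
tool_pos: [0.6237, -0.2799, 0.1077]
tool_rot: [-180.0, -0.1, -179.7]
force: [0.2, 0.4, -0.6]
grip_width: 0.0497
grasp_force: 0.0
```

>>> play_rows(steps=[[[0,0,0,0,0,0,0.05],[0,0,0,0,0,0,0.05],[0,0,0,0,0,0,0.05]]])

```text
time_s: 9.9
tool_pos: [0.6172, -0.2836, 0.112]
tool_rot: [180.0, 0.0, 179.9]
force: [0.4, 0.5, -0.9]
grip_width: 0.0499
grasp_force: 0.0
```

```bash
python3 - <<'E'
from fit import *
o=get_obs();print(np.round(o["tool_pos"],4),o["tool_rot"],o["force"])
c=read_camera("side")
b=[[(0,86),(54,86)],[(54,16),(64,16)],[(64,22),(84,22)]]
k=mask(c);s2=np.s_[180:245,360:420]
r=minimize(lambda p:((render(c,b,*p)[s2]-k[s2])**2).sum(),[.438,-.271],method="Nelder-Mead");print(r.x,r.fun)
print(fit(c,"lid_small"),fit(c,"lid_medium"),fit(c,"bobbin"))
cv2.imwrite("pics/s7.png",cv2.resize(c["frame"][90:280,290:490,::-1],None,fx=3,fy=3,interpolation=2))
E
```

```text
[ 0.6172 -0.2836  0.112 ] [1.79988590e+02 4.41555692e-02 1.79886792e+02] [ 0.35630341  0.48988783 -0.85967791]
[ 0.43898602 -0.27259469] 77.20804889815358
(array([ 0.61935157, -0.28497462]), np.float64(192.87258976978148)) (array([ 0.64273839, -0.07819028]), np.float64(41.13390692862879)) (array([ 0.44908849, -0.11418001]), np.float64(496.66115895197976))
```

View pics/s7.png

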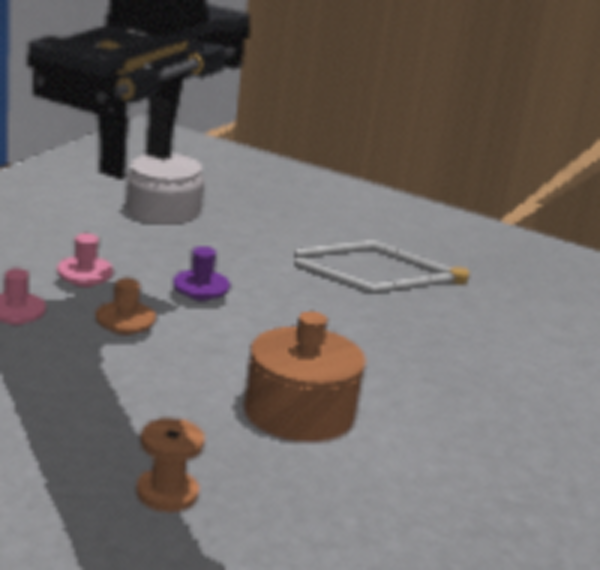

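```bash
python3 - <<'E'
from fit import *
c=read_camera("side")
p=np.array([.6177,-.285,.112])
for z in(0,.01,.02,.028,.036,.045):print(z,[(((proj(c,p+[0,d,z]))-[290,90])*3).round(1) for d in(-.025,.025)])
E
```

```text
0 [array([150.2, 199.2]), array([113. , 216.5])]
0.01 [array([150.9, 188. ]), array([113.6, 205. ])]
0.02 [array([151.7, 176.7]), array([114.2, 193.4])]
0.028 [array([152.4, 167.6]), array([114.7, 184.1])]
0.036 [array([153. , 158.4]), array([115.3, 174.6])]
0.045 [array([153.7, 148. ]), array([115.8, 164. ])]
```

>>> play_rows(steps=[[[-0.0015,0,0.03,0,0,0,0.05],[0,0,0.03,0,0,0,0.05],[0,0,0.03,0,0,0,0.05],[0,0,0.015,0,0,0,0.05],[0,0,0.008,0,0,0,0.05],[0,0,0.005,0,0,0,0.05],[0,0,0,0,0,0,0.05],[0,0,0,0,0,0,0.05],[0,0,0.004,0,0,0,0.05],[0,0,0,0,0,0,0.05],[0,0,0,0,0,0,0.05]]])

```text
time_s: 11.1
tool_pos: [0.62, -0.2828, -0.0107]
tool_rot: [180.0, 0.0, 180.0]
force: [-0.9, -0.1, 0.5]
grip_width: 0.0498
grasp_force: 0.0
```

>>> play_rows(steps=[[[0,0,0,0,0,0,0.0],[0,0,0,0,0,0,0.0],[0,0,0,0,0,0,0.0],[0,0,0,0,0,0,0.0],[0,0,0,0,0,0,0.0],[0,0,0,0,0,0,0.0],[0,0,-0.02,0,0,0,0],[0,0,-0.04,0,0,0,0],[0,0,-0.04,0,0,0,0],[0,0,0,0,0,0,0.0],[0,0,0,0,0,0,0.0],[0,0,0,0,0,0,0.0]]], force=20)

```text
time_s: 12.3
tool_pos: [0.6191, -0.2822, 0.0878]
tool_rot: [179.9, -0.1, 180.0]
force: [-0.1, 0.5, -0.4]
grip_width: 0.0219
grasp_force: 20.0
```

>>> play_rows(steps=[[[-0.0003,0.0437,0,0,0,0,0],[-0.0003,0.0437,0,0,0,0,0],[-0.0003,0.0437,0,0,0,0,0],[-0.0003,0.0437,0,0,0,0,0],[-0.0003,0.0437,0,0,0,0,0],[-0.0003,0.0437,0,0,0,0,0],[-0.0003,0.0437,0,0,0,0,0],[-0.0003,0.0437,0,0,0,0,0],[-0.0003,0.0437,0,0,0,0,0],[0,0,0,0,0,0,0],[0,0,0,0,0,0,0],[0,0,0,0,0,0,0]]])

```text
time_s: 13.5
tool_pos: [0.622, 0.1087, 0.088]
tool_rot: [-179.9, -0.1, 179.9]
force: [-0.0, 0.1, -0.1]
grip_width: 0.0213
grasp_force: 20.0
```

```bash
cat > chk.py <<'E'
from fit import *
import sys
def chk(F,box,zc,W=32,T=15):
    o=get_obs();print(np.round(o["tool_pos"],4),np.round(o["force"],1))
    c=read_camera("side");k=mask(c)
    b=fit(c,box)[0];print("box",b)
    # flange blob: search the centre in-plane at height zc
    for z in zc:
        m=[[(10,F),(16,F)]];u,v=proj(c,np.array([*b,z+.013])).astype(int);s=np.s_[v-T:v+T,u-W:u+W]
        r=minimize(lambda p:((render(c,m,*p,z)[s]-k[s])**2).sum(),b,method="Nelder-Mead",options=dict(initial_simplex=[b,b+[.01,0],b+[0,.01]]));print(z,r.x,r.fun)
    return c
E
python3 - <<'E'
from chk import *
c=chk(52,"box_small",[.09,.095,.1,.105,.11],25,10)
cv2.imwrite("pics/s8.png",cv2.resize(c["frame"][160:300,130:310,::-1],None,fx=4,fy=4,interpolation=2))
E
```

```text
[0.622  0.1087 0.088 ] [-0.   0.1 -0.1]
box [0.62372503 0.107944  ]
0.09 [0.63885352 0.09493805] 40.92188371018902
0.095 [0.63138909 0.10023503] 55.09156888244307
0.1 [0.62386205 0.10521649] 70.13343599744064
0.105 [0.61021896 0.11542535] 86.66249214568091
0.11 [0.60002361 0.12313453] 88.3598737773959
```

View pics/s8.png

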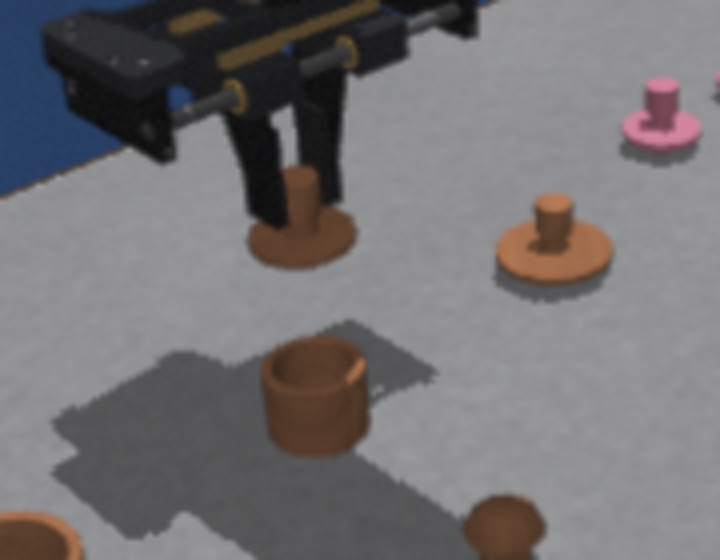

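>>> play_rows(steps=[[[0,0.002,0.02,0,0,0,0],[0,0,0.02,0,0,0,0],[0,0,0.012,0,0,0,0],[0,0,0.005,0,0,0,0],[0,0,0.005,0,0,0,0],[0,0,0,0,0,0,0],[0,0,0,0,0,0,0]]])

```text
time_s: 14.25
tool_pos: [0.6232, 0.1124, 0.0278]
tool_rot: [180.0, 0.1, 180.0]
force: [-0.4, 0.9, -0.6]
grip_width: 0.0213
grasp_force: 20.0
```

>>> play_rows(steps=[[[0,0,0.002,0,0,0,0],[0,0,0,0,0,0,0],[0,0,0,0,0,0,0]]])

```text
time_s: 14.55
tool_pos: [0.6228, 0.1126, 0.0254]
tool_rot: [180.0, 0.0, 180.0]
force: [1.1, -0.6, 0.1]
grip_width: 0.0212
grasp_force: 20.0
```

>>> play_rows(steps=[[[0,0,0.002,0,0,0,0],[0,0,0,0,0,0,0],[0,0,0,0,0,0,0]]])

```text
time_s: 14.85
tool_pos: [0.6226, 0.1125, 0.0231]
tool_rot: [180.0, -0.0, 180.0]
force: [-0.3, 0.6, -0.2]
grip_width: 0.0217
grasp_force: 20.0
```

>>> play_rows(steps=[[[0,0,0.0015,0,0,0,0],[0,0,0,0,0,0,0],[0,0,0,0,0,0,0]]])

```text
time_s: 15.15
tool_pos: [0.6226, 0.1124, 0.0216]
tool_rot: [180.0, -0.0, 180.0]
force: [0.6, 0.2, 0.4]
grip_width: 0.0216
grasp_force: 20.0
```

>>> play_rows(steps=[[[0,0,0.001,0,0,0,0],[0,0,0,0,0,0,0],[0,0,0,0,0,0,0]]])

```text
time_s: 15.45
tool_pos: [0.6227, 0.1124, 0.0207]
tool_rot: [-180.0, 0.0, 180.0]
force: [-0.3, -0.5, -0.1]
grip_width: 0.0215
grasp_force: 20.0
```

>>> play_rows(steps=[[[0,0,0.001,0,0,0,0],[0,0,0,0,0,0,0],[0,0,0,0,0,0,0]]])

```text
time_s: 15.75
tool_pos: [0.6226, 0.1123, 0.0197]
tool_rot: [-180.0, -0.0, 180.0]
force: [-0.7, -0.5, 0.3]
grip_width: 0.0214
grasp_force: 20.0
```

>>> play_rows(steps=[[[0,0,0.001,0,0,0,0],[0,0,0,0,0,0,0],[0,0,0,0,0,0,0]]])

```text
time_s: 16.05
tool_pos: [0.623, 0.1124, 0.0192]
tool_rot: [180.0, 0.0, 180.0]
force: [0.0, -0.9, 4.6]
grip_width: 0.0213
grasp_force: 20.0
```

>>> play_rows(steps=[[[0,0,0,0,0,0,0.05],[0,0,0,0,0,0,0.05],[0,0,0,0,0,0,0.05],[0,0,0,0,0,0,0.05],[0,0,0,0,0,0,0.05],[0,0,-0.04,0,0,0,0.05],[0,0,-0.04,0,0,0,0.05],[-0.0038,-0.0378,0,0,0,0,0.05],[-0.0038,-0.0378,0,0,0,0,0.05],[-0.0038,-0.0378,0,0,0,0,0.05],[-0.0038,-0.0378,0,0,0,0,0.05],[-0.0038,-0.0378,0,0,0,0,0.05]]])

```text
time_s: 17.25
tool_pos: [0.6417, -0.0779, 0.0988]
tool_rot: [180.0, 0.0, -180.0]
force: [0.9, 0.0, 0.2]
grip_width: 0.0497
grasp_force: 0.0
```

>>> play_rows(steps=[[[0,0,0,0,0,0,0.05],[0,0,0,0,0,0,0.05],[0,0,0,0,0,0,0.05]]])

```text
time_s: 17.55
tool_pos: [0.6417, -0.0748, 0.0984]
tool_rot: [179.9, -0.0, -179.9]
force: [0.0, 0.8, -0.7]
grip_width: 0.0499
grasp_force: 0.0
```

```bash
python3 - <<'E'
from fit import *
o=get_obs();print(np.round(o["tool_pos"],4))
c=read_camera("side");k=mask(c)
b=[[(0,52),(46,52)],[(46,16),(56,16)],[(56,22),(76,22)]];u,v=proj(c,np.array([.623,.109,.04])).astype(int);s=np.s_[v-28:v+28,u-24:u+24]
r=minimize(lambda p:((render(c,b,*p)[s]-k[s])**2).sum(),[.623,.109],method="Nelder-Mead",options=dict(initial_simplex=[[.623,.109],[.628,.109],[.623,.114]]));print("small",r.x,r.fun)
for dz in(.01,.02):
  b2=[[(0,52),(40,52)],[(46,52),(46+dz*1e3,52)],[(46+dz*1e3,22),(76+dz*1e3,22)]];print(((render(c,b2,*r.x)[s]-k[s])**2).sum())
print(fit(c,"lid_medium"),fit(c,"box_medium"))
E
```

```text
[ 0.6417 -0.0748  0.0984]
small [0.62435054 0.10835981] 74.18272816488786
184.44815238127654
298.96916535544057
(array([ 0.64259609, -0.07854831]), np.float64(39.778849812445166)) (array([0.59854446, 0.2938084 ]), np.float64(94.19574181724425))
```

>>> play_rows(steps=[[[0,-0.002,0.03,0,0,0,0.05],[0,0,0.03,0,0,0,0.05],[0,0,0.025,0,0,0,0.05],[0,0,0.015,0,0,0,0.05],[0,0,0.005,0,0,0,0.05],[0,0,0,0,0,0,0.05],[0,0,0,0,0,0,0.05]]])

```text
time_s: 18.3
tool_pos: [0.6428, -0.0785, -0.005]
tool_rot: [-180.0, 0.1, -180.0]
force: [-0.0, -0.1, 0.6]
grip_width: 0.05
grasp_force: 0.0
```

>>> play_rows(steps=[[[0,0,0,0,0,0,0.0],[0,0,0,0,0,0,0.0],[0,0,0,0,0,0,0.0],[0,0,0,0,0,0,0.0],[0,0,0,0,0,0,0.0],[0,0,0,0,0,0,0.0]]], force=20)

```text
time_s: 18.9
tool_pos: [0.6418, -0.0785, -0.0062]
tool_rot: [180.0, 0.0, 180.0]
force: [0.8, 1.0, 0.6]
grip_width: 0.0212
grasp_force: 20.0
```

>>> play_rows(steps=[[[0,0,-0.04,0,0,0,0],[0,0,-0.04,0,0,0,0],[0,0,-0.04,0,0,0,0],[0.0049,0.0415,0,0,0,0,0],[0.0049,0.0415,0,0,0,0,0],[0.0049,0.0415,0,0,0,0,0],[0.0049,0.0415,0,0,0,0,0],[0.0049,0.0415,0,0,0,0,0],[0.0049,0.0415,0,0,0,0,0],[0.0049,0.0415,0,0,0,0,0],[0.0049,0.0415,0,0,0,0,0],[0.0049,0.0415,0,0,0,0,0]]])

```text
time_s: 20.1
tool_pos: [0.5971, 0.2965, 0.1136]
tool_rot: [-180.0, -0.0, 180.0]
force: [0.5, -0.6, -1.2]
grip_width: 0.0212
grasp_force: 20.0
```

>>> play_rows(steps=[[[0,0,0,0,0,0,0],[0,0,0,0,0,0,0],[0,0,0,0,0,0,0],[0,0,0,0,0,0,0]]])

```text
time_s: 20.5
tool_pos: [0.5983, 0.2928, 0.1138]
tool_rot: [-180.0, 0.0, 179.8]
force: [-0.4, 0.1, 0.2]
grip_width: 0.0211
grasp_force: 20.0
```

>>> play_rows(steps=[[[0,0.0025,0.03,0,0,0,0],[0,0,0.03,0,0,0,0],[0,0,0.012,0,0,0,0],[0,0,0.005,0,0,0,0],[0,0,0.005,0,0,0,0],[0,0,0,0,0,0,0],[0,0,0,0,0,0,0],[0,0,0.002,0,0,0,0],[0,0,0,0,0,0,0],[0,0,0,0,0,0,0]]])

```text
time_s: 21.5
tool_pos: [0.598, 0.2972, 0.0302]
tool_rot: [180.0, 0.0, 180.0]
force: [-0.5, -1.7, 1.0]
grip_width: 0.0213
grasp_force: 20.0
```

>>> play_rows(steps=[[[0,0,0.001,0,0,0,0],[0,0,0,0,0,0,0],[0,0,0,0,0,0,0]]])

```text
time_s: 21.8
tool_pos: [0.5979, 0.297, 0.029]
tool_rot: [-180.0, 0.0, 180.0]
force: [-0.1, -2.8, 3.5]
grip_width: 0.0209
grasp_force: 20.0
```

>>> play_rows(steps=[[[0,0,0.001,0,0,0,0],[0,0,0,0,0,0,0],[0,0,0,0,0,0,0]]])

```text
time_s: 22.1
tool_pos: [0.598, 0.2967, 0.0286]
tool_rot: [-180.0, 0.0, 180.0]
force: [-1.7, -3.4, 7.0]
grip_width: 0.0213
grasp_force: 20.0
```

>>> play_rows(steps=[[[0,-0.0012,0,0,0,0,0],[0,0,0.0005,0,0,0,0],[0,0,0,0,0,0,0],[0,0,0,0,0,0,0]]])

```text
time_s: 22.5
tool_pos: [0.5978, 0.296, 0.028]
tool_rot: [180.0, 0.0, 180.0]
force: [-2.6, -3.0, 6.4]
grip_width: 0.0213
grasp_force: 20.0
```

Height matches "home" (0.028 = -0.006 + 0.034). Release, retreat, inspect.

>>> play_rows(steps=[[[0,0,0,0,0,0,0.05],[0,0,0,0,0,0,0.05],[0,0,0,0,0,0,0.05],[0,0,0,0,0,0,0.05],[0,0,0,0,0,0,0.05],[0,0,-0.03,0,0,0,0.05],[0,0,-0.04,0,0,0,0.05],[0,0,-0.04,0,0,0,0.05],[0,0,-0.04,0,0,0,0.05],[0,0.04,0,0,0,0,0.05],[0,0.04,0,0,0,0,0.05],[0,0.04,0,0,0,0,0.05]]])

```text
time_s: 23.7
tool_pos: [0.5977, 0.4178, 0.178]
tool_rot: [179.9, 0.0, 179.9]
force: [0.3, 0.9, 0.3]
grip_width: 0.0498
grasp_force: 0.0
```

```bash
python3 - <<'E'
from fit import *
for i in range(3): c=read_camera("side")
t=read_camera("top")
for B,F,h,x,y in(("small",52,40,.623,.109),("medium",68,44,.598,.294),("large",86,48,.438,-.271)):
  b=[[(0,F),(h+6,F)],[(h+6,16),(h+16,16)],[(h+16,22),(h+36,22)]]
  for cc in(c,t):
    k=mask(cc);u,v=proj(cc,np.array([x,y,.04])).astype(int);s=np.s_[v-40:v+40,max(u-36,0):u+36]
    r=minimize(lambda p:((render(cc,b,*p)[s]-k[s])**2).sum(),[x,y],method="Nelder-Mead",options=dict(initial_simplex=[[x,y],[x+.005,y],[x,y+.005]]));print(B,r.x.round(4),round(r.fun,1))
a=cv2.resize(c["frame"][220:350,90:250,::-1],None,fx=3,fy=3,interpolation=2);b=cv2.resize(c["frame"][180:250,330:430,::-1],None,fx=3,fy=3,interpolation=2)
im=np.zeros((390,790,3),np.uint8);im[:a.shape[0],:480]=a;im[:210,485:785]=b;cv2.imwrite("pics/end.png",im)
print(get_obs()["tool_pos"])
E
```

```text
small [0.6244 0.1084] 73.0
small [0.6212 0.1128] 12.5
medium [0.5992 0.2945] 99.8
medium [0.5974 0.2977] 23.0
large [ 0.4392 -0.2732] 87.0
large [ 0.4367 -0.2682] 19.6
[0.59677572 0.41754057 0.17617863]
```

View pics/end.png

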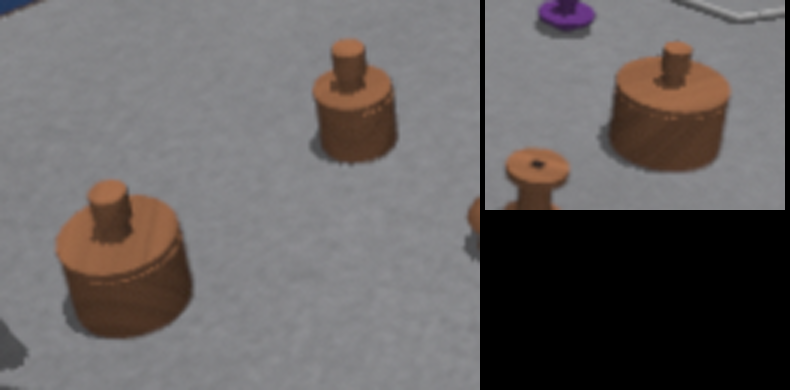

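All three lids are flush and level: medium at crop (122,230), small at (355,90) and large at (670,85). The boxes have shifted less than 1 mm.

```bash
python3 -c "
from cell import sign_off
print(sign_off())"
```

```text
the job is handed in; nothing more can be done
None
```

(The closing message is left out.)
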